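# Load the tube shaker and hold its run pad

### The job

Put the two orange-capped vials one by one, upright and fully down, into the two empty bores of the tube shaker. Then press the yellow run pad down until its red pointer stands in the green band (about 15 mm down) and keep it there: the program finishes while still holding it, and the pad must never be pushed to its bottom stop. Leave the green-capped vial, the blue-capped vials already in the shaker and the other things on the bench where they are.

Things in the scene. Friction and masses are not known exactly. Their poses are not given: they have to be found in the camera images.
- shaker: tube shaker, fixed to the bench: teal cabinet 160 x 160 mm and 60 mm high, on it an aluminium block 130 x 130 mm, 50 mm high, with four upright bores in a square of 70 mm pitch. Origin: centre of the underside, on the bench; x, y along its sides, z up. Block top 110 mm above the bench. It stands left or right of the middle, turned by up to 0.35 rad
- bore0 (a point): centre of the mouth of the first empty bore, on the block's top face (110 mm up), at x -35, y -35 mm in the shaker's frame; 29 mm in diameter, 45 mm deep, flat bottom, mouth chamfered 2 mm. A seated vial stands 40 mm out of it, its cap top 150 mm above the bench
- bore3 (a point): centre of the mouth of the other empty bore, diagonally opposite, at x +35, y +35 mm in the shaker's frame; same size as the first. The other two bores hold blue-capped vials
- orange1_mid (a point): amber vial, orange cap: round body 25 mm in diameter, foot edge slightly rounded, cap 28 mm in diameter and 20 mm high on top, 85 mm tall in all, about 45 g. To be loaded; it stands upright on the bench in the middle lane; any bore of the two may take it. This point is its centre, half-way up (42.5 mm above its foot); z is its long axis, pointing up to the cap
- orange2_mid (a point): amber vial, orange cap: round body 25 mm in diameter, foot edge slightly rounded, cap 28 mm in diameter and 20 mm high on top, 85 mm tall in all, about 45 g. The second one to be loaded, same as the first. This point is its centre, half-way up (42.5 mm above its foot); z is its long axis, pointing up to the cap
- green1_mid (a point): amber vial, green cap: round body 25 mm in diameter, foot edge slightly rounded, cap 28 mm in diameter and 20 mm high on top, 85 mm tall in all, about 45 g. Stands upright among the orange ones; must stay where it is. This point is its centre, half-way up (42.5 mm above its foot); z is its long axis, pointing up to the cap
- blue1_mid (a point): amber vial, blue cap: round body 25 mm in diameter, foot edge slightly rounded, cap 28 mm in diameter and 20 mm high on top, 85 mm tall in all, about 45 g. Already seated in a bore of the shaker (at x -35, y +35 mm in its frame); must stay. This point is its centre, half-way up (42.5 mm above its foot); z is its long axis, pointing up to the cap
- blue2_mid (a point): amber vial, blue cap: round body 25 mm in diameter, foot edge slightly rounded, cap 28 mm in diameter and 20 mm high on top, 85 mm tall in all, about 45 g. Already seated in a bore of the shaker (at x +35, y -35 mm in its frame); must stay. This point is its centre, half-way up (42.5 mm above its foot); z is its long axis, pointing up to the cap
- runpad_base: grey housing of the run pad, fixed to the bench on the side opposite the shaker: 110 (x) x 130 (y) mm, 50 mm high with its collar, turned by up to 0.35 rad; origin at the centre of its underside. 48 mm from the pad's axis, on its +y side, stands a white post 12 x 10 mm, its top 82 mm above the bench, with a green band and below it a red one
- runpad_top (a point): centre of the flat top of the yellow round run pad, 48 mm in diameter, 12 mm thick, on a 22 mm steel stem in the middle of the grey housing. Released, its top is 95 mm above the bench; pressed straight down it sinks up to 30 mm. A red pointer under the pad moves along the post's bands
- runpad (a joint): travel of the run pad in m: 0 released (up), 0.030 at the bottom stop; green band 0.010 to 0.020. A spring pushes it back up with 3 N at the start of travel plus 0.3 N per mm (about 7.5 N at 15 mm, 12 N at the bottom)
- dish1: closed round dish, cream, 94 mm in diameter and 16 mm high, near the robot; origin at the centre of its underside; leave it
- dish2: another such dish; leave it
- marker: red marker pen with black cap lying beyond the vials, 115 x 12 x 12 mm along its x; origin at the centre of its underside; leave it
- reagent1: brown bottle with a red cap, 52 mm in diameter, 110 mm high, beyond the vials; origin at the centre of its underside; leave it
- reagent2: clear jar with a black cap, 56 mm in diameter, 100 mm high, beyond the vials; origin at the centre of its underside; leave it
Mind the look-alikes: they are no part of the job. Leave any pink or purple look-alike of the runpad_base alone.

How it is judged:
By the outcome, as a careful person would: the job done as asked, in the order asked, and still so for the second after the job is handed in, while the arm keeps its last pose, push and grip.
It also fails if it takes over 67 s, if anything falls off the work surface, if the arm or the gripper's body presses on something with over 40 N, if the wrist force passes 120 N, or if a joint passes its speed limit or range.

### The arm

A 6-joint arm with a two-finger parallel gripper is mounted at the origin on the work surface. World frame = base frame: x ahead of the robot, y to its left, z up, the work surface at z = 0. Lengths are in m, angles in degrees, forces in N, time in s.
With the tool pointing down it reaches from about 0.35 to 0.875 m from the base axis. Payload 4.2 kg.
Tool frame: the origin (TCP) lies between the finger pads; the fingertips stand 11 mm ahead of it and the grasp point (between the pads) lies 8 mm behind it; z points along the fingers, y is the direction in which the jaws open and shut (so a half turn about z gives the same grasp; the last joint's range is limited). The gripper opens to 87 mm and grips with 3 to 60 N. Pads are 19 mm wide; open, the fingers measure 117 mm over their backs; the gripper's body (75 mm by 190 mm) begins 51 mm behind the grasp point.
Start: joints at [-49.183, 22.042, 0.453, 0, -68.411, -14.817], TCP at [0.274, -0.562, 0.234] pointing down, gripper open.
Joint ranges: [-179.83, 179.83], [-69.29, 118.12], [-61.27, 80.66], [-181.25, 117.63], [-171.15, -9.14], [-177.46, 177.46]. Speed limits (degrees/s): [159.86, 159.86, 180, 180, 180, 180].

### API

Orientations are given as a 3x3 rotation matrix whose columns are the frame's x, y, z axes.
In Python, from station import sense, capture, get_calibration, finish_job, search_frame, cut_out gives the robot as it stands.
- The arm moves only by the tool arm_command, never from a script. Its argument "rows" is a list of rows, each an object with "fingers": the opening in per cent of the stroke, from 0 (shut) to 100 (fully open); "travel": the shift along the tool's x, y, z in cm, a list of three; "roll": the turn about the tool's z in degrees. A call has 1 to 10 rows; each row is the pose to reach, as a shift and turn from the pose commanded when the call began, along the tool's axes at that moment; what a row does not reach only later rows make up. A row lasts 1/10 s, in which the tool goes at most 50 mm and 8.59 degrees, less where a joint would pass 70% of its speed; a pose out of reach is approached as far as the arm can. A call with a gripper value outside its range is refused whole. The fingers move at their own pace and stop on an object; the grip force is fixed at half the most. Time passes only in rows, so rows that repeat a pose let the fingers close. It gives the time, the measured TCP pose, the force and the opening at its end, in the units of the state.
- sense(): the state, without advancing time (a new reading comes with each control period).
- capture(name): name is "scene" or "top" or "wrist"; returns (picture, depth): 420x560x3 uint8, red, green, blue; 420x560 float32, m along the optical axis (not along the pixel's ray), 0 where there is no reading.
- get_calibration(name): a dict with "fov_y" (degrees; the focal length in pixels is half the picture's height over the tangent of half this angle, whatever the lens; pixels are square), "cx", "cy" (the principal point, pixels), "origin" and "attitude" of the camera in the world; the wrist camera has in their place "mount" (4x4, takes a point from camera to tool coordinates, whose origin is the TCP and whose axes are the flange's). Camera axes: x right, y down, z forward; pixel columns grow to the right and rows downward; lengths in m; the calibration is good to about 2 mm. A picture is of the moment at which its call begins: read the wrist's pose just before it. get_calibration takes no time and is no camera call.
- finish_job(): hands the job in, once; it reports no verdict.
Trained networks look in the newest picture that a camera, given by its name, has taken for a name from the list of things; names that differ only in an ending like _2 or _b are one class to them, and where a whole thing is asked for, a point or a joint stands for the part that bears it (a point fixed in the world has none). Each returns a list of dicts, best first, with "p" (0 to 1); they miss things now and then, are a little off and sometimes report something else, mostly with a low value. They report only what shows in the picture. A call takes as long as a camera call. They do not tell look-alikes from the thing itself.
- search_frame(camera, label): "position" ([x, y, z] in m, in world coordinates, good to about 4 mm: the middle of the surface that is visible of it).
- cut_out(camera, label): "mask" (420x560 bool, what is visible of it).
The state is a dict: "time_s": time; "joints": joint angles; "joint_velocities": joint speeds; "effort": joint torques, N m; "tcp_pos": TCP position; "ee_rot": TCP orientation; "wrist_force": force on the tool from outside, world axes, zero at the start; "moment": the same for the moment, N m; "gripper_width": opening from 0.0 (shut) to 1.0 (fully open).
Only numpy, scipy, OpenCV 4.12 (cv2) and the standard library are available. Lean on these libraries where they do the work, as an engineer would, in place of code of your own. Each camera call takes 0.05 s, during which the arm holds its last target. There are 200 camera calls.

## Working session

There is one attempt and no reset: what is moved stays moved. The work goes in short steps, Python scripts to look and compute and a tool call to move; the robot and the scene stay as the last step left them, time stands still between calls to the robot, and variables do not carry over. Pictures are saved under pics/ and viewed, about 8 in all and at most 12, crops included, and the job is handed in when it is done.

Besides the shell and the picture viewer there is one more tool, called after "Request:" as name(argument=value, ...) on one line, values as JSON. arm_command: Moves the arm, as the interface text tells. Its arguments: {"type":"object","properties":{"rows":{"type":"array","items":{"type":"object","properties":{"fingers":{"type":"number"},"travel":{"type":"array","items":{"type":"number"}},"roll":{"type":"number"}}}}},"required":["rows"]}

```bash
mkdir -p pics; ls; cat > h.py <<'E'
import numpy as np,cv2
from station import *
def K(n):
    c=get_calibration(n);f=210/np.tan(np.radians(c['fov_y'])/2);return c,f
def cloud(n,depth,s=None):
    c,f=K(n);v,u=np.mgrid[:420,:560]
    P=np.stack([(u-c['cx'])/f*depth,(v-c['cy'])/f*depth,depth],-1)
    if 'mount' in c:
        M=np.array(c['mount']);P=P@M[:3,:3].T+M[:3,3];return P@np.array(s['ee_rot']).T+np.array(s['tcp_pos'])
    return P@np.array(c['attitude']).T+np.array(c['origin'])
def save(n,im): cv2.imwrite('pics/'+n+'.png',im[...,::-1])
E
python3 - <<'E'
from h import *
s=sense();print(s)
for n in ['scene','top']:
    im,d=capture(n);save(n+'0',im);np.savez('/tmp/'+n,im=im,d=d)
    print(n,get_calibration(n))
    for l in ['shaker','orange1_mid','green1_mid','blue1_mid','runpad_base','runpad_top','dish1','marker','reagent1','reagent2']:
        print(l,[(np.round(r['position'],3).tolist(),round(r['p'],2)) for r in search_frame(n,l)])
E
```

```text
pics
{'time_s': 0.0, 'joints': array([-4.91827333e+01,  2.20895876e+01,  3.77814170e-01, -2.76328804e-02,
       -6.84106468e+01, -1.48164915e+01]), 'joint_velocities': array([ 0.06774396,  0.01463203,  0.02448366, -0.01070254, -0.08817694,
        0.0602245 ]), 'effort': array([ 8.56042407e-04, -3.90663993e+01,  1.87413025e+01,  4.21990246e+00,
        1.10645496e-02, -2.05721958e-04]), 'tcp_pos': array([ 0.27373915, -0.5612078 ,  0.23246203]), 'ee_rot': array([[-8.98866046e-01, -4.38222220e-01, -1.05719622e-03],
       [-4.38223480e-01,  8.98864024e-01,  1.91009953e-03],
       [ 1.13227592e-04,  2.18021181e-03, -9.99997617e-01]]), 'wrist_force': array([0.53139077, 0.39814773, 0.76554143]), 'moment': array([-0.02059958,  0.0060684 , -0.01264334]), 'gripper_width': 0.9987413674218526}
scene {'fov_y': 48.63350599149465, 'cx': 275.1525584555619, 'cy': 209.9259829709146, 'origin': array([1.29521603, 0.44232388, 0.76748728]), 'attitude': array([[-0.4199286 ,  0.55579581, -0.71746149],
       [ 0.90725902,  0.23682215, -0.34755768],
       [-0.02326032, -0.79687282, -0.60369915]])}
shake
[... 919 characters left out ...]
1,  0.00687012],
       [-0.00354491, -0.16491784, -0.98630094]])}
shaker [([0.554, -0.281, 0.113], 0.61)]
orange1_mid [([0.46, 0.033, 0.084], 0.55)]
green1_mid [([0.556, 0.028, 0.082], 0.64)]
blue1_mid [([0.524, -0.272, 0.147], 0.71)]
runpad_base [([0.338, 0.408, 0.044], 0.9), ([0.166, 0.298, 0.052], 0.73), ([0.538, 0.274, 0.043], 0.67)]
runpad_top [([0.536, 0.285, 0.092], 0.76), ([0.338, 0.422, 0.094], 0.65), ([0.163, 0.308, 0.096], 0.57)]
dish1 [([0.332, 0.203, 0.018], 0.89), ([0.323, -0.242, 0.015], 0.71)]
marker [([0.723, 0.003, 0.011], 0.49)]
reagent1 [([0.775, -0.146, 0.085], 0.95), ([0.743, 0.172, 0.071], 0.62)]
reagent2 [([0.775, -0.146, 0.085], 0.95), ([0.743, 0.172, 0.071], 0.62)]
```

View pics/scene0.png

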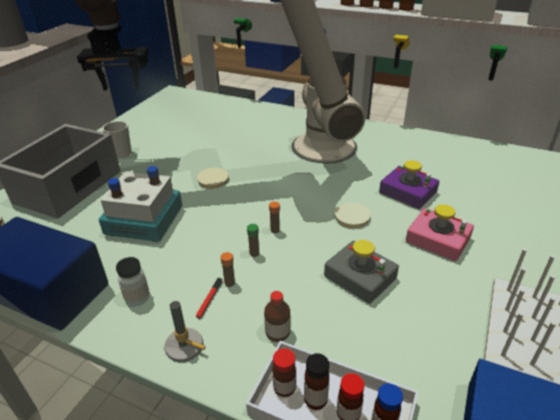

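View pics/top0.png

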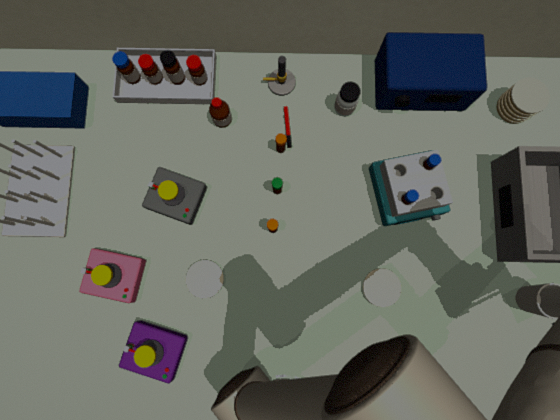

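The grey run pad is at scene (362,262) / top (168,190). The pink one at scene (440,230) and the purple one at (410,185) are look-alikes. The orange caps are at top (272,226) and (281,142), green at (277,185). The shaker is at top (410,185), with blue caps at (432,160) and (410,197). Next I'll measure these from depth and make one enlarged crop.

```bash
python3 - <<'E'
from h import *
out={}
for n in ['top','scene']:
    z=np.load('/tmp/'+n+'.npz');im,d=z['im'],z['d'];P=cloud(n,d)
    hsv=cv2.cvtColor(im,cv2.COLOR_RGB2HSV);H,S,V=[hsv[...,i].astype(int) for i in range(3)]
    x,y,zz=P[...,0],P[...,1],P[...,2]
    def rep(l,m):
        k,lab,st,_=cv2.connectedComponentsWithStats(m.astype(np.uint8))
        for i in range(1,k):
            if st[i,4]<12: continue
            q=P[lab==i];print(n,l,st[i,4],'med',np.round(np.median(q,0),4),'mid',np.round((np.percentile(q,2,0)+np.percentile(q,98,0))/2,4),'ext',np.round(np.percentile(q,98,0)-np.percentile(q,2,0),3))
    v=(d>0)&(x>.3)&(x<.72)
    rep('orange',v&(abs(y)<.12)&(H>4)&(H<18)&(S>150)&(zz>.077)&(zz<.095))
    rep('green',v&(abs(y)<.12)&(H>40)&(H<80)&(S>120)&(zz>.077)&(zz<.095))
    rep('blue',v&(y<-.15)&(y>-.45)&(H>100)&(H<130)&(S>120)&(zz>.14)&(zz<.158))
    rep('yellow',v&(x>.45)&(y>.15)&(y<.45)&(H>22)&(H<35)&(S>150)&(zz>.085)&(zz<.105))
    m=v&(y<-.15)&(y>-.45)&(zz>.104)&(zz<.117)
    rep('block',m)
    q=P[m][:,:2].astype(np.float32);print('rect',cv2.minAreaRect(q), 'z', np.median(P[m][:,2]))
    m=v&(x>.45)&(y>.18)&(y<.4)&(zz>.03)&(zz<.065)
    q=P[m][:,:2].astype(np.float32);print('base rect',cv2.minAreaRect(q))
t=np.load('/tmp/top.npz')['im'];s=np.load('/tmp/scene.npz')['im']
a=cv2.resize(t[120:240,130:330],None,fx=3.9,fy=3.9,interpolation=3)[:300*2]
a=cv2.resize(np.hstack([t[130:240,120:220],s[215:325,310:410],]),None,fx=4,fy=4,interpolation=3)
save('crop1',a)
E
```

```text
top orange 90 med [0.6733 0.0194 0.0841] mid [0.6726 0.0193 0.0833] ext [0.023 0.024 0.008]
top orange 54 med [0.467  0.039  0.0846] mid [0.4628 0.0364 0.0848] ext [0.024 0.024 0.007]
top green 92 med [0.5617 0.0269 0.0841] mid [0.5624 0.0278 0.0827] ext [0.023 0.022 0.01 ]
top blue 115 med [ 0.6079 -0.3256  0.1489] mid [ 0.608  -0.3262  0.1479] ext [0.023 0.024 0.009]
top blue 119 med [ 0.5248 -0.2727  0.1493] mid [ 0.5243 -0.2729  0.147 ] ext [0.023 0.022 0.011]
top yellow 316 med [0.5376 0.2835 0.0945] mid [0.5382 0.2839 0.0941] ext [0.042 0.043 0.008]
top block 2511 med [ 0.566  -0.3005  0.1092] mid [ 0.5671 -0.3006  0.1091] ext [0.134 0.135 0.007]
rect ((0.567682147026062, -0.3011620044708252), (0.1306280642747879, 0.13171422481536865), 12.891117095947266) z 0.10924857053456916
base rect ((0.5390253663063049, 0.2837231159210205), (0.12964072823524475, 0.11044053733348846), 71.17306518554688)
scene orange 58 med [0.4681 0.0383 0.085 ] mid [0.466  0.0383 0.0829] ext [0.02  0.02  0.009]
scene orange 78 med [0.6769 0.0219 0.085 ] mid [0.6759 0.0224 0.0839] ext [0.021 0.022 0.006]
scene green 49 med [0.567  0.0285 0.0849] mid [0.5665 0.0285 0.0858] ext [0.021 0.02  0.006]
scene blue 55 med [ 0.5278 -0.2718  0.1499] mid [ 0.5262 -0.2723  0.1477] ext [0.024 0.024 0.009]
scene blue 79 med [ 0.6126 -0.3241  0.1491] mid [ 0.6101 -0.3248  0.147 ] ext [0.023 0.024 0.012]
scene yellow 254 med [0.5441 0.2861 0.0949] mid [0.542  0.2852 0.0934] ext [0.039 0.04  0.008]
scene block 1349 med [ 0.5715 -0.293   0.1098] mid [ 0.5682 -0.297   0.1091] ext [0.138 0.135 0.009]
rect ((0.5656605958938599, -0.300528347492218), (0.13539732992649078, 0.13419821858406067), 12.311332702636719) z 0.10984413813073202
base rect ((0.5378565788269043, 0.28586190938949585), (0.1307951807975769, 0.11350655555725098), 71.1337661743164)
```

View pics/crop1.png

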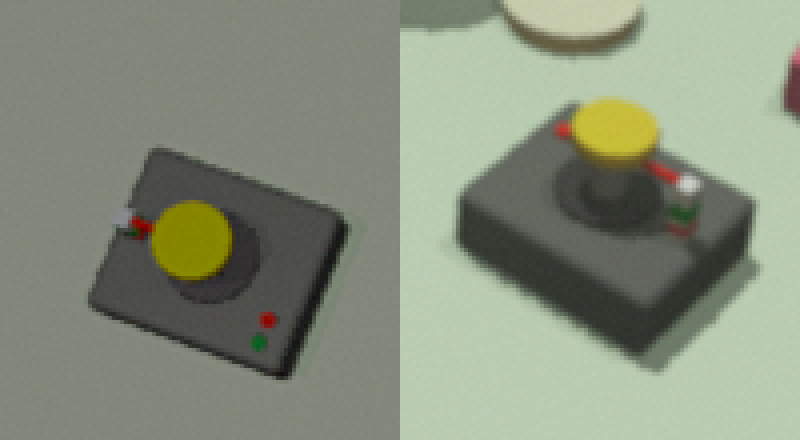

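Crop: grey housing, yellow pad, white post with the green band above the red one. It fits the description, so this is the right pad. The two blue caps are 99.1 mm apart, which matches the 99 mm bore diagonal and gives a shaker yaw of about 12.5°, centre (0.567, -0.299). I'll keep the jaws along the shaker diagonal at 147.5° throughout. Now moving above orange1.

Request:
arm_command(rows=[{"fingers":60,"travel":[-43.6,45.4,0],"roll":-31.5},{"fingers":60,"travel":[-43.6,45.4,0],"roll":-31.5},{"fingers":60,"travel":[-43.6,45.4,0],"roll":-31.5},{"fingers":60,"travel":[-43.6,45.4,0],"roll":-31.5},{"fingers":60,"travel":[-43.6,45.4,0],"roll":-31.5},{"fingers":60,"travel":[-43.6,45.4,0],"roll":-31.5},{"fingers":60,"travel":[-43.6,45.4,0],"roll":-31.5},{"fingers":60,"travel":[-43.6,45.4,0],"roll":-31.5},{"fingers":60,"travel":[-43.6,45.4,0],"roll":-31.5},{"fingers":60,"travel":[-43.6,45.4,0],"roll":-31.5}])

```text
time_s: 2.1
tcp_pos: [0.4275, -0.0837, 0.2341]
ee_rot: [[-0.537, -0.844, 0.002], [-0.844, 0.537, 0.0], [-0.001, -0.001, -1.0]]
wrist_force: [1.6, -0.4, 0.1]
gripper_width: 0.6
```

```bash
cat >> h.py <<'E'
def go(x,y,z,ang=147.5):
    s=sense();R=np.array(s['ee_rot']);p=np.array(s['tcp_pos'])
    a=np.degrees(np.arctan2(R[1,1],R[0,1]))
    d=((a-ang+90)%180)-90
    t=(np.array([x,y,z])-p)
    print('t',s['time_s'],'tcp',p.round(4),'yaw',a.round(2),'F',np.round(s['wrist_force'],1),'g',round(s['gripper_width'],3),'| travel cm',(R.T@t*100).round(2),'roll',d.round(2))
def caps(s,im,d,save_as=None):
    P=cloud('wrist',d,s);hsv=cv2.cvtColor(im,cv2.COLOR_RGB2HSV);H,S=hsv[...,0].astype(int),hsv[...,1]
    for l,a,b in [('orange',4,18),('green',40,80),('blue',100,130),('yellow',22,35)]:
        for lo,hi in [(.078,.1),(.14,.16)]:
            m=(d>0)&(H>=a)&(H<=b)&(S>110)&(P[...,2]>lo)&(P[...,2]<hi)
            k,lab,st,c=cv2.connectedComponentsWithStats(m.astype(np.uint8))
            for i in range(1,k):
                if st[i,4]>150:
                    q=P[lab==i];print(l,st[i,4],c[i].round(),'med',np.round(np.median(q,0),4),'mid',np.round((np.percentile(q,1,0)+np.percentile(q,99,0))/2,4),'ext',np.round(np.percentile(q,99,0)-np.percentile(q,1,0),3))
E
python3 -c "
from h import *
print(get_calibration('wrist'))
go(.467,.038,.234)"
```

```text
{'fov_y': 64.8479425494357, 'cx': 279.9146351932469, 'cy': 205.59564836395313, 'mount': array([[ 6.60934384e-04, -9.68101505e-01, -2.50557457e-01,
         6.86953423e-02],
       [ 9.99999781e-01,  6.31559079e-04,  1.97643068e-04,
         8.89720808e-04],
       [-3.30967145e-05, -2.50557533e-01,  9.68101710e-01,
        -1.50093680e-01],
       [ 0.00000000e+00,  0.00000000e+00,  0.00000000e+00,
         1.00000000e+00]])}
t 2.1 tcp [ 0.4275 -0.0837  0.2341] yaw 147.52 F [ 1.6 -0.4  0.1] g 0.6 | travel cm [-12.39   3.2    0.02] roll 0.02
```

Request:
arm_command(rows=[{"fingers":60,"travel":[-12.4,3.2,0],"roll":0},{"fingers":60,"travel":[-12.4,3.2,0],"roll":0},{"fingers":60,"travel":[-12.4,3.2,0],"roll":0},{"fingers":60,"travel":[-12.4,3.2,0],"roll":0},{"fingers":60,"travel":[-12.4,3.2,0],"roll":0}])

```text
time_s: 2.6
tcp_pos: [0.4667, 0.0365, 0.2334]
ee_rot: [[-0.536, -0.844, -0.001], [-0.844, 0.536, -0.0], [0.001, 0.0, -1.0]]
wrist_force: [-0.8, 0.7, 0.4]
gripper_width: 0.599
```

```bash
python3 -c "
from h import *
s=sense();im,d=capture('wrist');save('w1',im);caps(s,im,d)
go(.466,.038,.067)"
```

```text
orange 667 [282. 191.] med [0.4616 0.0341 0.0837] mid [0.4615 0.0342 0.0823] ext [0.025 0.026 0.006]
green 555 [189. 238.] med [0.5611 0.025  0.0838] mid [0.5616 0.0249 0.0833] ext [0.024 0.024 0.004]
t 2.65 tcp [0.4665 0.0358 0.2335] yaw 147.51 F [-0.4 -0.4 -0.6] g 0.596 | travel cm [-0.17  0.16 16.65] roll 0.01
```

View pics/w1.png

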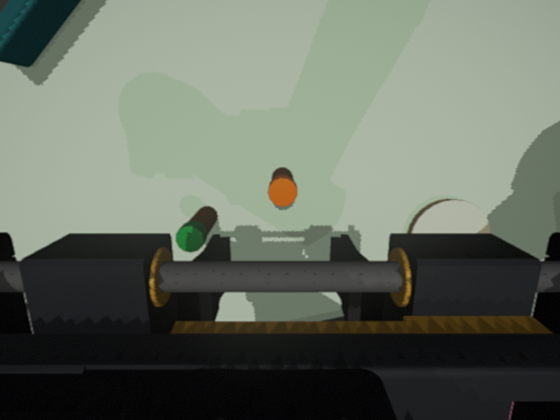

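The wrist picture shows the orange cap at (282,191) and green at (189,238), with the finger tips around rows 235-300. The cap estimates agree within about 4 mm, so I'll descend and grip.

Request:
arm_command(rows=[{"fingers":60,"travel":[0.1,0.2,5],"roll":0},{"fingers":60,"travel":[0.1,0.2,9],"roll":0},{"fingers":60,"travel":[0.1,0.2,13],"roll":0},{"fingers":60,"travel":[0.1,0.2,16],"roll":0},{"fingers":60,"travel":[0.1,0.2,16.6],"roll":0},{"fingers":60,"travel":[0.1,0.2,16.6],"roll":0},{"fingers":15,"travel":[0.1,0.2,16.6],"roll":0},{"fingers":15,"travel":[0.1,0.2,16.6],"roll":0},{"fingers":15,"travel":[0.1,0.2,16.6],"roll":0},{"fingers":15,"travel":[0.1,0.2,16.6],"roll":0}])

```text
time_s: 3.65
tcp_pos: [0.4651, 0.0365, 0.0685]
ee_rot: [[-0.537, -0.843, 0.002], [-0.843, 0.537, 0.001], [-0.002, -0.001, -1.0]]
wrist_force: [-0.9, -0.0, 0.5]
gripper_width: 0.322
```

Request:
arm_command(rows=[{"fingers":15,"travel":[0,0,0],"roll":0},{"fingers":15,"travel":[0,0,-3],"roll":0},{"fingers":15,"travel":[0,0,-8],"roll":0},{"fingers":15,"travel":[0,0,-13],"roll":0},{"fingers":15,"travel":[0,0,-18],"roll":0},{"fingers":15,"travel":[0,0,-18],"roll":0}])

```text
time_s: 4.25
tcp_pos: [0.4685, 0.0372, 0.2551]
ee_rot: [[-0.536, -0.844, 0.016], [-0.844, 0.536, 0.004], [-0.012, -0.011, -1.0]]
wrist_force: [0.1, 1.1, -1.0]
gripper_width: 0.306
```

```bash
python3 -c "
from h import *
s=sense();im,d=capture('wrist');save('w2',im);P=cloud('wrist',d,s)
hsv=cv2.cvtColor(im,cv2.COLOR_RGB2HSV);m=(hsv[...,0]>4)&(hsv[...,0]<18)&(hsv[...,1]>140)
m[:,:150]=0;m[:,410:]=0
k,lab,st,c=cv2.connectedComponentsWithStats(m.astype('uint8'))
for i in range(1,k):
    if st[i,4]>60:
        q=(P[lab==i]-s['tcp_pos'])@s['ee_rot'];print(st[i],'tool frame mid',((np.percentile(q,2,0)+np.percentile(q,98,0))/2).round(4),'ext',np.ptp(q,0).round(3))
for X,Y in [(.594,-.2575),(.540,-.341)]: go(X,Y,.247)"
```

```text
[ 251  230   59   31 1394] tool frame mid [ 0.0129  0.0011 -0.0071] ext [0.062 0.026 0.163]
[262 292  36   7 186] tool frame mid [-0.0078  0.0008 -0.0154] ext [0.079 0.016 0.137]
t 4.3 tcp [0.4662 0.037  0.2511] yaw 147.51 F [-1.2  0.  -1.6] g 0.31 | travel cm [ 17.98 -26.59   0.42] roll 0.01
t 4.3 tcp [0.4662 0.037  0.2511] yaw 147.51 F [-1.2  0.  -1.6] g 0.31 | travel cm [ 27.92 -26.52   0.34] roll 0.01
```

View pics/w2.png

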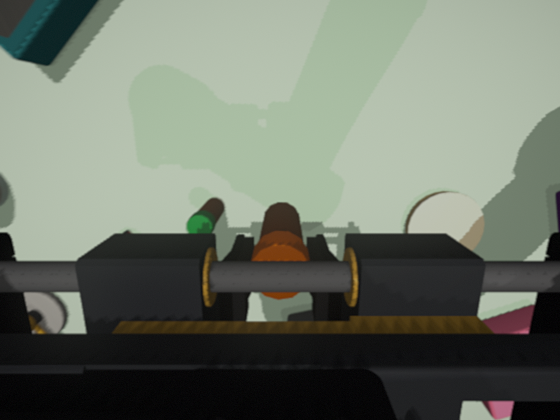

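The vial is held centred and upright (opening 27 mm). Next I'll move to just short of bore3 and look at the bores with the wrist camera.

Request:
arm_command(rows=[{"fingers":15,"travel":[15,-26.6,0],"roll":0},{"fingers":15,"travel":[15,-26.6,0],"roll":0},{"fingers":15,"travel":[15,-26.6,0],"roll":0},{"fingers":15,"travel":[15,-26.6,0],"roll":0},{"fingers":15,"travel":[15,-26.6,0],"roll":0},{"fingers":15,"travel":[15,-26.6,0],"roll":0},{"fingers":15,"travel":[15,-26.6,0],"roll":0},{"fingers":15,"travel":[15,-26.6,0],"roll":0},{"fingers":15,"travel":[15,-26.6,0],"roll":0}])

```text
time_s: 5.2
tcp_pos: [0.6074, -0.2323, 0.2461]
ee_rot: [[-0.537, -0.844, -0.003], [-0.844, 0.537, 0.001], [0.001, 0.003, -1.0]]
wrist_force: [0.1, -0.3, -0.9]
gripper_width: 0.309
```

```bash
python3 -c "
from h import *
s=sense();im,d=capture('wrist');save('w3',im);np.savez('/tmp/w3',im=im,d=d);P=cloud('wrist',d,s);R=s['ee_rot'];p=s['tcp_pos']
caps(s,im,d)
hsv=cv2.cvtColor(im,cv2.COLOR_RGB2HSV)
Q=(P-p)@R
m=(hsv[...,0]>3)&(hsv[...,0]<18)&(hsv[...,1]>140)&(abs(Q[...,1])<.02)&(abs(Q[...,0])<.03)&(Q[...,2]>-.03)&(Q[...,2]<.02)
q=Q[m];print('held n',m.sum(),'x99',np.percentile(q[:,0],[50,90,97,99]).round(4),'y',np.percentile(q[:,1],[1,99]).round(4),'z',np.percentile(q[:,2],[2,50,98]).round(4))
t=(d>0)&(abs(P[...,2]-.109)<.006)&(P[...,1]<-.15)&(P[...,1]>-.45)
print('block z',np.median(P[t],0),cv2.minAreaRect(P[t][:,:2].astype('float32')))
# bores: holes: ray to plane z=.110
c,f=K('wrist');v,u=np.mgrid[:420,:560]
M=np.array(c['mount']);ray=np.stack([(u-c['cx'])/f,(v-c['cy'])/f,np.ones(u.shape)],-1)@(R@M[:3,:3]).T
o=R@M[:3,3]+p;X=o+ray*((.11-o[2])/ray[...,2])[...,None]
for bx,by in [(.594,-.2575),(.540,-.341)]:
    near=np.hypot(X[...,0]-bx,X[...,1]-by)<.024
    hole=near&((d==0)|(P[...,2]<.106)|(P[...,2]>.2))
    k,lab,st,cc=cv2.connectedComponentsWithStats(hole.astype('uint8'))
    i=1+np.argmax(st[1:,4]);h=X[lab==i];print('hole',st[i],'mid',((h.max(0)+h.min(0))/2).round(4),'ext',np.ptp(h,0).round(4), cv2.fitEllipse(cv2.findContours((lab==i).astype('uint8'),0,1)[0][0]))
go(.594,-.2575,.247)"
```

```text
blue 743 [ 77. 219.] med [ 0.7842 -0.317   0.0905] mid [ 0.7842 -0.3143  0.0892] ext [0.002 0.051 0.021]
blue 1161 [207. 102.] med [ 0.6068 -0.3283  0.1488] mid [ 0.6068 -0.3282  0.1474] ext [0.025 0.025 0.006]
blue 1153 [343. 101.] med [ 0.5243 -0.2762  0.1488] mid [ 0.5242 -0.276   0.1487] ext [0.025 0.025 0.004]
held n 1564 x99 [0.013  0.0165 0.0168 0.017 ] y [-0.0111  0.0134] z [-0.0165 -0.0146  0.0022]
block z [ 0.56715705 -0.30794664  0.10883544] ((0.6388500332832336, -0.31044840812683105), (0.1545792520046234, 0.3131754994392395), 82.7513198852539)
hole [260 147  34  33 853] mid [ 0.5919 -0.2612  0.11  ] ext [0.0284 0.0285 0.    ] ((275.63623046875, 162.8919219970703), (32.055938720703125, 32.12310028076172), 18.743669509887695)
hole [ 257   20   37   40 1110] mid [ 0.5401 -0.3437  0.11  ] ext [0.0285 0.028  0.    ] ((274.8583984375, 39.370635986328125), (35.050636291503906, 38.498939514160156), 2.3734962940216064)
t 5.25 tcp [ 0.6076 -0.2319  0.247 ] yaw 147.56 F [ 0.7 -0.4 -0.7] g 0.306 | travel cm [ 2.89 -0.23 -0.  ] roll 0.06
```

View pics/w3.png

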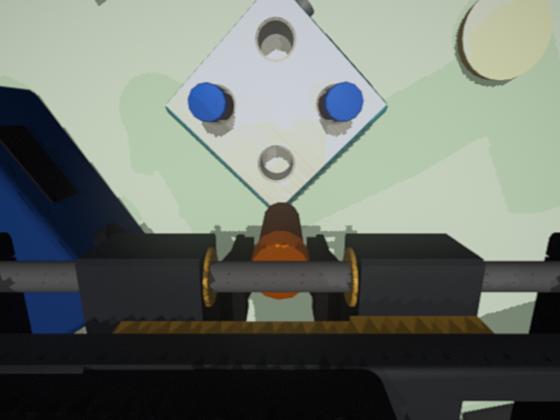

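The picture shows empty bores at (276,163) and (275,39), blue caps at (207,102) and (343,101), and the vial held vertical. The hole diameters come out at 28.5 mm, as expected. Now moving over bore3, with the vial foot a few mm above the block.

Request:
arm_command(rows=[{"fingers":15,"travel":[2.9,-0.3,0],"roll":0},{"fingers":15,"travel":[2.9,-0.3,2],"roll":0},{"fingers":15,"travel":[2.9,-0.3,5],"roll":0},{"fingers":15,"travel":[2.9,-0.3,6.2],"roll":0},{"fingers":15,"travel":[2.9,-0.3,6.2],"roll":0},{"fingers":15,"travel":[2.9,-0.3,6.2],"roll":0}])

```text
time_s: 5.85
tcp_pos: [0.5959, -0.2588, 0.1868]
ee_rot: [[-0.536, -0.844, 0.001], [-0.844, 0.536, -0.001], [0.0, -0.002, -1.0]]
wrist_force: [0.6, 0.0, 0.1]
gripper_width: 0.308
```

```bash
python3 -c "
from h import *
s=sense();im,d=capture('wrist');P=cloud('wrist',d,s);np.savez('/tmp/w4',im=im,d=d)
save('w4',cv2.resize(im[120:320,180:380],None,fx=3,fy=3,interpolation=2))
go(.5942,-.258,.1335)"
```

```text
t 5.9 tcp [ 0.5963 -0.259   0.1874] yaw 147.58 F [-0.3  0.6 -0.3] g 0.312 | travel cm [0.03 0.24 5.39] roll 0.08
```

View pics/w4.png

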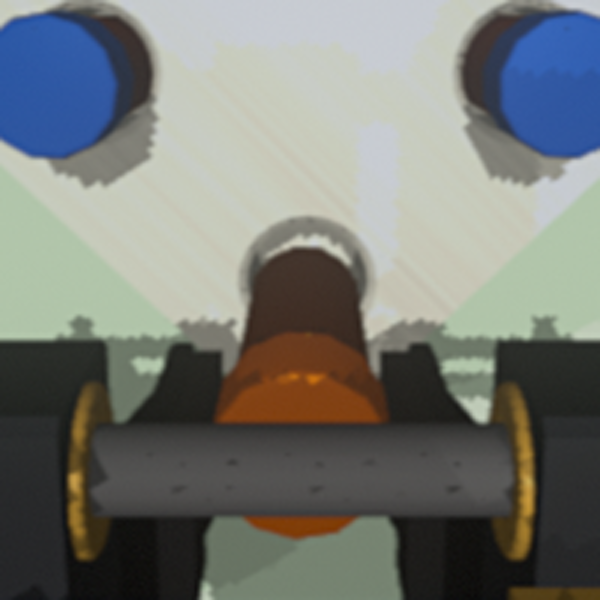

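```bash
python3 -c "
from h import *
s=sense();R=np.array(s['ee_rot']);p=np.array(s['tcp_pos']);c,f=K('wrist');M=np.array(c['mount'])
def hit(u,v,z):
    r=R@M[:3,:3]@np.array([(u-c['cx'])/f,(v-c['cy'])/f,1]);o=R@M[:3,3]+p
    return ((o+r*(z-o[2])/r[2]-p)@R*1000).round(1)
g=lambda a,b,z:print(a,b,hit(180+a/3,120+b/3,z))
zf=p[2]-.0685
for a,b in [(306,217),(240,278),(375,278)]: g(a,b,.11)
for a,b in [(304,247),(247,300),(365,300)]: g(a,b,zf)
z=np.load('/tmp/w4.npz');P=cloud('wrist',z['d'],s);Q=(P-p)@R*1000
for r in range(186,212,2): print(r,z['im'][r,281],P[r,281,2].round(4),Q[r,281].round(1))
print([ (u,z['im'][214,u].tolist(),P[214,u,2].round(3),Q[214,u,1].round(1)) for u in range(258,308,2)])
"
```

```text
306 217 [19.5  2.4 77.3]
240 278 [  4.6 -13.3  77.4]
375 278 [ 4.6 18.9 77.3]
304 247 [14.4  1.9 68.5]
247 300 [  1.8 -11.2  68.5]
365 300 [ 1.9 16.  68.5]
186 [200 199 184] 0.1089 [23.8  1.7 78.5]
188 [200 198 183] 0.1079 [22.2  1.7 79.4]
190 [202 202 186] 0.1111 [21.4  1.7 76.3]
192 [153 153 141] 0.1093 [19.6  1.7 78. ]
194 [131 130 121] 0.0651 [  8.3   1.9 122.3]
196 [126 126 116] 0.0649 [  6.5   1.9 122.5]
198 [144 144 132] 0.0645 [  4.7   1.9 122.8]
200 [198 199 184] 0.0644 [  2.9   1.9 123. ]
202 [120 116 105] 0.1207 [15.1  1.7 66.6]
204 [66 51 42] 0.1273 [15.4  1.6 60. ]
206 [68 53 45] 0.1323 [15.3  1.6 55.1]
208 [68 53 44] 0.1366 [15.2  1.6 50.7]
210 [67 51 42] 0.1404 [14.9  1.6 47. ]
[(258, [194, 196, 181], np.float64(0.109), np.float64(-14.8)), (260, [159, 158, 145], np.float64(0.108), np.float64(-13.4)), (262, [118, 117, 108], np.float64(0.107), np.float64(-12.0)), (264, [67, 62, 55], np.float64(0.128), np.float64(-9.5)), (266, [62, 48, 40], np.float64(0.137), np.float64(-7.9)), (268, [64, 50, 42], np.float64(0.143), np.float64(-6.4)), (270, [66, 50, 41], np.float64(0.145)
[... 361 characters left out ...]
), (284, [65, 49, 40], np.float64(0.149), np.float64(3.3)), (286, [66, 51, 42], np.float64(0.149), np.float64(4.5)), (288, [65, 49, 41], np.float64(0.149), np.float64(5.7)), (290, [64, 50, 41], np.float64(0.145), np.float64(7.0)), (292, [63, 49, 40], np.float64(0.142), np.float64(8.3)), (294, [63, 49, 41], np.float64(0.14), np.float64(9.7)), (296, [62, 49, 41], np.float64(0.133), np.float64(11.3)), (298, [67, 58, 51], np.float64(0.122), np.float64(13.2)), (300, [86, 85, 79], np.float64(0.096), np.float64(16.2)), (302, [134, 133, 122], np.float64(0.107), np.float64(17.0)), (304, [169, 167, 154], np.float64(0.109), np.float64(18.3)), (306, [194, 192, 176], np.float64(0.109), np.float64(19.7))]
```

The vial-to-bore offset is only about 0.5 mm, so I'll insert with that correction.

Request:
arm_command(rows=[{"fingers":15,"travel":[0.05,0.05,0.4],"roll":0},{"fingers":15,"travel":[0.05,0.05,1.0],"roll":0},{"fingers":15,"travel":[0.05,0.05,1.6],"roll":0},{"fingers":15,"travel":[0.05,0.05,2.2],"roll":0}])

```text
time_s: 6.3
tcp_pos: [0.5945, -0.2594, 0.1629]
ee_rot: [[-0.537, -0.843, -0.0], [-0.843, 0.537, 0.0], [0.0, 0.0, -1.0]]
wrist_force: [-0.2, -0.6, -2.2]
gripper_width: 0.31
```

Request:
arm_command(rows=[{"fingers":15,"travel":[0,0,1],"roll":0},{"fingers":15,"travel":[0,0,2],"roll":0},{"fingers":15,"travel":[0,0,2.7],"roll":0},{"fingers":15,"travel":[0,0,3.0],"roll":0},{"fingers":15,"travel":[0,0,3.0],"roll":0}])

```text
time_s: 6.8
tcp_pos: [0.5946, -0.2594, 0.1335]
ee_rot: [[-0.537, -0.844, -0.0], [-0.844, 0.537, -0.0], [0.0, 0.0, -1.0]]
wrist_force: [-1.0, 0.3, 0.2]
gripper_width: 0.31
```

Request:
arm_command(rows=[{"fingers":15,"travel":[0,0,0.1],"roll":0},{"fingers":50,"travel":[0,0,0.1],"roll":0},{"fingers":50,"travel":[0,0,0.1],"roll":0},{"fingers":50,"travel":[0,0,0.1],"roll":0},{"fingers":50,"travel":[0,0,0.1],"roll":0},{"fingers":50,"travel":[0,0,-3],"roll":0},{"fingers":60,"travel":[0,0,-7],"roll":0},{"fingers":60,"travel":[0,0,-10],"roll":0},{"fingers":60,"travel":[-3,0,-10],"roll":0},{"fingers":60,"travel":[-3,0,-10],"roll":0}])

```text
time_s: 7.8
tcp_pos: [0.6124, -0.2323, 0.2347]
ee_rot: [[-0.535, -0.845, 0.003], [-0.845, 0.535, 0.0], [-0.002, -0.003, -1.0]]
wrist_force: [-0.8, -0.1, -1.0]
gripper_width: 0.599
```

```bash
python3 -c "
from h import *
s=sense();im,d=capture('wrist');caps(s,im,d)
go(.6755,.021,.234)"
```

```text
orange 1102 [282. 166.] med [ 0.5907 -0.2619  0.1489] mid [ 0.5908 -0.2618  0.1472] ext [0.025 0.026 0.007]
blue 690 [ 73. 215.] med [ 0.7843 -0.3209  0.0893] mid [ 0.784  -0.3197  0.0891] ext [0.003 0.041 0.021]
blue 1262 [211.  96.] med [ 0.6063 -0.3283  0.1489] mid [ 0.6065 -0.3283  0.1473] ext [0.024 0.025 0.007]
blue 1285 [354.  96.] med [ 0.524  -0.2765  0.1488] mid [ 0.5241 -0.2763  0.1487] ext [0.025 0.025 0.003]
t 7.85 tcp [ 0.6113 -0.233   0.2336] yaw 147.59 F [-0.2 -0.3 -0.4] g 0.596 | travel cm [-24.89   8.19  -0.03] roll 0.09
```

Vial 1 is seated: cap top at 149 mm, the same as the blue ones. On to orange2.

Request:
arm_command(rows=[{"fingers":60,"travel":[-24.8,8.3,0],"roll":0},{"fingers":60,"travel":[-24.8,8.3,0],"roll":0},{"fingers":60,"travel":[-24.8,8.3,0],"roll":0},{"fingers":60,"travel":[-24.8,8.3,0],"roll":0},{"fingers":60,"travel":[-24.8,8.3,0],"roll":0},{"fingers":60,"travel":[-24.8,8.3,0],"roll":0},{"fingers":60,"travel":[-24.8,8.3,0],"roll":0},{"fingers":60,"travel":[-24.8,8.3,0],"roll":0}])

```text
time_s: 8.65
tcp_pos: [0.6735, 0.0186, 0.2329]
ee_rot: [[-0.538, -0.843, -0.001], [-0.843, 0.538, -0.001], [0.001, 0.001, -1.0]]
wrist_force: [0.3, -0.6, 0.5]
gripper_width: 0.599
```

```bash
python3 -c "
from h import *
s=sense();im,d=capture('wrist');caps(s,im,d)
go(.6745,.0205,.067)"
```

```text
orange 669 [279. 196.] med [0.6725 0.018  0.0839] mid [0.6726 0.0183 0.0827] ext [0.025 0.026 0.006]
green 705 [387. 137.] med [0.5631 0.0248 0.0839] mid [0.5631 0.0248 0.0839] ext [0.025 0.025 0.003]
t 8.7 tcp [0.6735 0.018  0.2332] yaw 147.41 F [-0.5 -0.2  0.5] g 0.601 | travel cm [-0.28  0.04 16.62] roll -0.09
```

Request:
arm_command(rows=[{"fingers":60,"travel":[-0.3,0.1,5],"roll":0},{"fingers":60,"travel":[-0.3,0.1,9],"roll":0},{"fingers":60,"travel":[-0.3,0.1,13],"roll":0},{"fingers":60,"travel":[-0.3,0.1,16],"roll":0},{"fingers":60,"travel":[-0.3,0.1,16.6],"roll":0},{"fingers":60,"travel":[-0.3,0.1,16.6],"roll":0},{"fingers":15,"travel":[-0.3,0.1,16.6],"roll":0},{"fingers":15,"travel":[-0.3,0.1,16.6],"roll":0},{"fingers":15,"travel":[-0.3,0.1,16.6],"roll":0},{"fingers":15,"travel":[-0.3,0.1,16.6],"roll":0}])

```text
time_s: 9.7
tcp_pos: [0.6753, 0.0229, 0.0688]
ee_rot: [[-0.537, -0.843, 0.002], [-0.843, 0.537, 0.001], [-0.002, -0.001, -1.0]]
wrist_force: [0.2, 0.0, 0.0]
gripper_width: 0.319
```

Request:
arm_command(rows=[{"fingers":15,"travel":[0,0,0],"roll":0},{"fingers":15,"travel":[0,0,-3],"roll":0},{"fingers":15,"travel":[0,0,-8],"roll":0},{"fingers":15,"travel":[0,0,-13],"roll":0},{"fingers":15,"travel":[0,0,-18],"roll":0},{"fingers":15,"travel":[0,0,-18],"roll":0},{"fingers":15,"travel":[0,0,-18],"roll":0}])

```text
time_s: 10.4
tcp_pos: [0.6749, 0.0231, 0.2493]
ee_rot: [[-0.537, -0.843, 0.003], [-0.843, 0.537, 0.002], [-0.003, -0.002, -1.0]]
wrist_force: [0.1, -0.7, -1.1]
gripper_width: 0.313
```

```bash
python3 -c "
from h import *
go(.5405,-.342,.248)"
```

```text
t 10.4 tcp [0.6749 0.0231 0.2493] yaw 147.5 F [ 0.1 -0.7 -1.1] g 0.313 | travel cm [ 3.801e+01 -8.280e+00  3.000e-02] roll 0.0
```

Request:
arm_command(rows=[{"fingers":15,"travel":[38,-8.4,0],"roll":0},{"fingers":15,"travel":[38,-8.4,0],"roll":0},{"fingers":15,"travel":[38,-8.4,0],"roll":0},{"fingers":15,"travel":[38,-8.4,0],"roll":0},{"fingers":15,"travel":[38,-8.4,0],"roll":0},{"fingers":15,"travel":[38,-8.4,0],"roll":0},{"fingers":15,"travel":[38,-8.4,0],"roll":0},{"fingers":15,"travel":[38,-8.4,0],"roll":0},{"fingers":15,"travel":[38,-8.4,0],"roll":0},{"fingers":15,"travel":[38,-8.4,0],"roll":0}])

```text
time_s: 11.4
tcp_pos: [0.5402, -0.3433, 0.2452]
ee_rot: [[-0.539, -0.842, -0.004], [-0.842, 0.539, 0.002], [0.0, 0.004, -1.0]]
wrist_force: [-0.1, 0.8, -0.1]
gripper_width: 0.312
```

Request:
arm_command(rows=[{"fingers":15,"travel":[0,0,2],"roll":0},{"fingers":15,"travel":[0,0,4],"roll":0},{"fingers":15,"travel":[0,0,6.2],"roll":0},{"fingers":15,"travel":[0,0,6.2],"roll":0},{"fingers":15,"travel":[0,0,6.2],"roll":0}])

```text
time_s: 11.9
tcp_pos: [0.5418, -0.3419, 0.1852]
ee_rot: [[-0.536, -0.844, -0.002], [-0.844, 0.536, 0.0], [0.001, 0.001, -1.0]]
wrist_force: [-0.2, 0.5, 0.6]
gripper_width: 0.308
```

```bash
python3 -c "
from h import *
s=sense();R=s['ee_rot'];p=s['tcp_pos'];im,d=capture('wrist');P=cloud('wrist',d,s);Q=(P-p)@R*1000
save('w5',cv2.resize(im[120:320,180:380],None,fx=3,fy=3,interpolation=2))
go(.5414,-.3428,.133)
for r in range(182,212,2): print(r,im[r,281],P[r,281,2].round(4),Q[r,281].round(1))
print([ (u,im[214,u].tolist(),P[214,u,2].round(3),Q[214,u,1].round(1)) for u in list(range(254,268,2))+list(range(294,312,2))])
"
```

```text
t 11.95 tcp [ 0.5423 -0.3423  0.1862] yaw 147.6 F [ 0.  -0.4  0.5] g 0.314 | travel cm [0.09 0.05 5.32] roll 0.1
182 [196 201 187] 0.1094 [27.1  1.7 75.8]
184 [196 201 186] 0.1081 [25.5  1.7 77.1]
186 [197 199 183] 0.108 [24.   1.7 77.1]
188 [195 194 179] 0.1102 [23.1  1.7 74.9]
190 [195 195 179] 0.1079 [21.1  1.7 77.3]
192 [184 185 171] 0.1079 [19.7  1.7 77.3]
194 [133 133 123] 0.1077 [18.2  1.7 77.5]
196 [123 122 113] 0.0652 [  7.1   1.8 120. ]
198 [135 135 124] 0.0646 [  5.2   1.9 120.6]
200 [92 85 75] 0.12 [16.9  1.7 65.1]
202 [61 47 39] 0.1246 [16.6  1.6 60.6]
204 [63 49 40] 0.1306 [16.8  1.6 54.5]
206 [62 47 38] 0.1352 [16.7  1.6 50. ]
208 [63 47 38] 0.1401 [16.7  1.6 45. ]
210 [62 47 38] 0.1448 [16.7  1.6 40.4]
[(254, [197, 200, 184], np.float64(0.108), np.float64(-17.6)), (256, [186, 184, 170], np.float64(0.109), np.float64(-16.1)), (258, [147, 146, 134], np.float64(0.108), np.float64(-14.7)), (260, [94, 93, 86], np.float64(0.102), np.float64(-13.6)), (262, [59, 47, 38], np.float64(0.134), np.float64(-10.4)), (264, [59, 44, 36], np.float64(0.139), np.float64(-8.9)), (266, [62, 46, 37], np.float64(0.144), np.float64(-7.4)), (294, [57, 45, 37], np.float64(0.139), np.float64(9.6)), (296, [59, 52, 44], np.float64(0.124), np.float64(11.6)), (298, [83, 82, 76], np.float64(0.093), np.float64(14.7)), (300, [137, 136, 125], np.float64(0.107), np.float64(15.4)), (302, [173, 171, 157], np.float64(0.109), np.float64(16.7)), (304, [195, 194, 179], np.float64(0.11), np.float64(18.0)), (306, [194, 192, 179], np.float64(0.108), np.float64(19.6)), (308, [194, 192, 176], np.float64(0.11), np.float64(20.9)), (310, [197, 197, 181], np.float64(0.109), np.float64(22.3))]
```

View pics/w5.png

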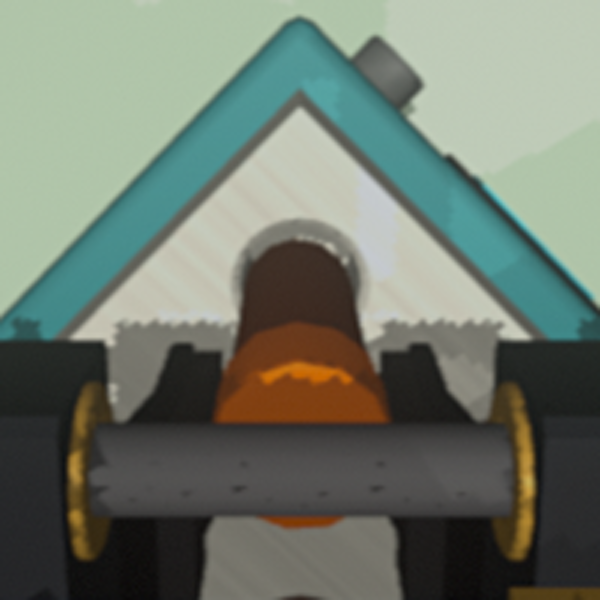

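The vial sits about 1 mm too far toward tool +x relative to the bore. I'll correct that and insert.

Request:
arm_command(rows=[{"fingers":15,"travel":[-0.1,0.05,0],"roll":0},{"fingers":15,"travel":[-0.1,0.05,0.4],"roll":0},{"fingers":15,"travel":[-0.1,0.05,1.0],"roll":0},{"fingers":15,"travel":[-0.1,0.05,1.6],"roll":0},{"fingers":15,"travel":[-0.1,0.05,2.2],"roll":0}])

```text
time_s: 12.45
tcp_pos: [0.5413, -0.3418, 0.1628]
ee_rot: [[-0.537, -0.843, -0.0], [-0.843, 0.537, 0.0], [0.0, 0.001, -1.0]]
wrist_force: [0.3, 0.7, -0.5]
gripper_width: 0.312
```

Request:
arm_command(rows=[{"fingers":15,"travel":[0,0,1],"roll":0},{"fingers":15,"travel":[0,0,2],"roll":0},{"fingers":15,"travel":[0,0,2.7],"roll":0},{"fingers":15,"travel":[0,0,3.0],"roll":0},{"fingers":15,"travel":[0,0,3.0],"roll":0}])

```text
time_s: 12.95
tcp_pos: [0.5413, -0.3418, 0.1337]
ee_rot: [[-0.537, -0.843, -0.001], [-0.843, 0.537, 0.0], [0.001, 0.001, -1.0]]
wrist_force: [-0.7, -0.2, 2.3]
gripper_width: 0.309
```

Request:
arm_command(rows=[{"fingers":15,"travel":[0,0,0.05],"roll":0},{"fingers":50,"travel":[0,0,0.05],"roll":0},{"fingers":50,"travel":[0,0,0.05],"roll":0},{"fingers":50,"travel":[0,0,0.05],"roll":0},{"fingers":50,"travel":[0,0,0.05],"roll":0},{"fingers":50,"travel":[0,0,-3],"roll":0},{"fingers":50,"travel":[0,0,-7],"roll":0},{"fingers":50,"travel":[0,0,-11],"roll":0},{"fingers":20,"travel":[-5,0,-11],"roll":0},{"fingers":20,"travel":[-10,0,-11],"roll":0}])

```text
time_s: 13.95
tcp_pos: [0.596, -0.2577, 0.2457]
ee_rot: [[-0.54, -0.842, 0.004], [-0.842, 0.54, -0.001], [-0.002, -0.004, -1.0]]
wrist_force: [1.7, -0.0, -1.2]
gripper_width: 0.395
```

Request:
arm_command(rows=[{"fingers":0,"travel":[-4,0,0],"roll":0},{"fingers":0,"travel":[-4,0,0],"roll":0}])

```text
time_s: 14.15
tcp_pos: [0.6191, -0.2198, 0.243]
ee_rot: [[-0.533, -0.846, 0.001], [-0.846, 0.533, 0.001], [-0.001, -0.0, -1.0]]
wrist_force: [0.9, -0.3, -0.3]
gripper_width: 0.22
```

```bash
python3 -c "
from h import *
s=sense();im,d=capture('wrist');caps(s,im,d)
go(.540,.2845,.234,71.1);go(.540,.2845,.234,161.1)"
```

```text
orange 597 [281.   8.] med [ 0.5436 -0.3375  0.1485] mid [ 0.5417 -0.3396  0.1455] ext [0.021 0.015 0.01 ]
orange 1054 [281. 146.] med [ 0.591  -0.2618  0.1489] mid [ 0.5909 -0.2617  0.1488] ext [0.024 0.025 0.003]
blue 870 [ 78. 205.] med [ 0.7843 -0.3148  0.0918] mid [ 0.7839 -0.3036  0.089 ] ext [0.003 0.073 0.022]
blue 1249 [210.  75.] med [ 0.6065 -0.3285  0.1488] mid [ 0.6067 -0.3285  0.1473] ext [0.024 0.025 0.006]
blue 1244 [351.  75.] med [ 0.5241 -0.2766  0.1488] mid [ 0.5241 -0.2764  0.1486] ext [0.025 0.024 0.004]
t 14.2 tcp [ 0.6179 -0.2215  0.243 ] yaw 147.71 F [-1.  -0.5 -0. ] g 0.176 | travel cm [-38.62  33.62   0.91] roll 76.61
t 14.2 tcp [ 0.6179 -0.2215  0.243 ] yaw 147.71 F [-1.  -0.5 -0. ] g 0.176 | travel cm [-38.62  33.62   0.91] roll -13.39
```

Both orange caps now stand at 149 mm, level with the blue ones. Next is the run pad, with the fingers shut.

Request:
arm_command(rows=[{"fingers":0,"travel":[-38.6,33.6,0],"roll":0},{"fingers":0,"travel":[-38.6,33.6,0],"roll":0},{"fingers":0,"travel":[-38.6,33.6,0],"roll":0},{"fingers":0,"travel":[-38.6,33.6,0],"roll":0},{"fingers":0,"travel":[-38.6,33.6,0],"roll":0},{"fingers":0,"travel":[-38.6,33.6,0],"roll":0},{"fingers":0,"travel":[-38.6,33.6,0],"roll":0},{"fingers":0,"travel":[-38.6,33.6,0],"roll":0},{"fingers":0,"travel":[-38.6,33.6,0],"roll":0},{"fingers":0,"travel":[-38.6,33.6,0],"roll":0}])

```text
time_s: 15.2
tcp_pos: [0.5422, 0.2714, 0.2438]
ee_rot: [[-0.538, -0.843, 0.0], [-0.843, 0.538, 0.0], [-0.0, -0.0, -1.0]]
wrist_force: [0.9, 0.2, -1.2]
gripper_width: 0.01
```

Request:
arm_command(rows=[{"fingers":0,"travel":[-8,7,0],"roll":0}])

```text
time_s: 15.3
tcp_pos: [0.5348, 0.3209, 0.2438]
ee_rot: [[-0.538, -0.843, 0.0], [-0.843, 0.538, 0.0], [-0.0, -0.0, -1.0]]
wrist_force: [0.4, -0.3, 0.4]
gripper_width: 0.003
```

```bash
python3 -c "
from h import *
s=sense();im,d=capture('wrist');caps(s,im,d)
go(.540,.2845,.12,s and 147.5)"
```

```text
orange 566 [ 17. 189.] med [0.7417 0.1821 0.0831] mid [0.7487 0.181  0.0873] ext [0.028 0.025 0.018]
yellow 1919 [256. 165.] med [0.5367 0.2852 0.0938] mid [0.5367 0.2873 0.0882] ext [0.043 0.045 0.015]
yellow 1886 [520. 176.] med [0.3389 0.4237 0.0938] mid [0.3374 0.4234 0.0915] ext [0.044 0.044 0.008]
t 15.35 tcp [0.5343 0.3276 0.243 ] yaw 147.74 F [1.9 2.5 1. ] g 0.004 | travel cm [ 3.38 -2.78 12.29] roll 0.24
```

Request:
arm_command(rows=[{"fingers":0,"travel":[3.3,-2.7,0],"roll":0},{"fingers":0,"travel":[3.3,-2.7,4],"roll":0},{"fingers":0,"travel":[3.3,-2.7,8],"roll":0},{"fingers":0,"travel":[3.3,-2.7,12],"roll":0},{"fingers":0,"travel":[3.3,-2.7,12.3],"roll":0},{"fingers":0,"travel":[3.3,-2.7,12.3],"roll":0}])

```text
time_s: 15.95
tcp_pos: [0.5405, 0.2769, 0.1205]
ee_rot: [[-0.538, -0.843, -0.0], [-0.843, 0.538, -0.002], [0.002, -0.0, -1.0]]
wrist_force: [0.7, 0.8, 1.4]
gripper_width: 0.002
```

```bash
python3 -c "
from h import *
go(.539,.286,.106,147.5)
s=sense();print(s['tcp_pos'])"
```

```text
t 15.95 tcp [0.5405 0.2769 0.1205] yaw 147.47 F [0.7 0.8 1.4] g 0.002 | travel cm [-0.68  0.62  1.45] roll -0.03
[0.54052249 0.27693705 0.12054284]
```

Request:
arm_command(rows=[{"fingers":0,"travel":[-0.7,0.6,0],"roll":0},{"fingers":0,"travel":[-0.7,0.6,0.5],"roll":0},{"fingers":0,"travel":[-0.7,0.6,1.0],"roll":0},{"fingers":0,"travel":[-0.7,0.6,1.4],"roll":0},{"fingers":0,"travel":[-0.7,0.6,1.8],"roll":0},{"fingers":0,"travel":[-0.7,0.6,2.2],"roll":0},{"fingers":0,"travel":[-0.7,0.6,2.2],"roll":0},{"fingers":0,"travel":[-0.7,0.6,2.2],"roll":0}])

```text
time_s: 16.75
tcp_pos: [0.5387, 0.2872, 0.099]
ee_rot: [[-0.537, -0.843, 0.0], [-0.843, 0.537, 0.0], [-0.0, -0.0, -1.0]]
wrist_force: [-3.0, 1.5, 5.4]
gripper_width: 0.004
```

Request:
arm_command(rows=[{"fingers":0,"travel":[0,0,0.3],"roll":0},{"fingers":0,"travel":[0,0,0.5],"roll":0},{"fingers":0,"travel":[0,0,0.5],"roll":0},{"fingers":0,"travel":[0,0,0.5],"roll":0}])

```text
time_s: 17.15
tcp_pos: [0.5388, 0.2872, 0.0943]
ee_rot: [[-0.537, -0.844, 0.0], [-0.844, 0.537, 0.0], [-0.001, -0.0, -1.0]]
wrist_force: [-2.7, 0.7, 6.6]
gripper_width: 0.006
```

```bash
python3 -c "
from h import *
go(.539,.286,.091,147.5)
for n in ['scene','top']:
    im,d=capture(n);np.savez('/tmp/'+n+'2',im=im,d=d);P=cloud(n,d);hsv=cv2.cvtColor(im,cv2.COLOR_RGB2HSV)
    m=(hsv[...,0]>21)&(hsv[...,0]<36)&(hsv[...,1]>150)&(d>0)&(np.hypot(P[...,0]-.539,P[...,1]-.286)<.03)
    print(n,m.sum(),np.percentile(P[m][:,2],[50,80,95,99]).round(4))
    if n=='scene': save('p1',cv2.resize(im[215:315,310:410],None,fx=6,fy=6,interpolation=2))
go(.539,.286,.091,147.5)"
```

```text
t 17.15 tcp [0.5388 0.2872 0.0943] yaw 147.52 F [-2.7  0.7  6.6] g 0.006 | travel cm [ 0.09 -0.09  0.33] roll 0.02
scene 182 [0.0825 0.0837 0.0849 0.0886]
top 111 [0.0824 0.0839 0.1361 0.1983]
t 17.25 tcp [0.5387 0.2872 0.0943] yaw 147.52 F [-3.1  1.1  5.7] g 0.002 | travel cm [ 0.09 -0.09  0.33] roll 0.02
```

View pics/p1.png

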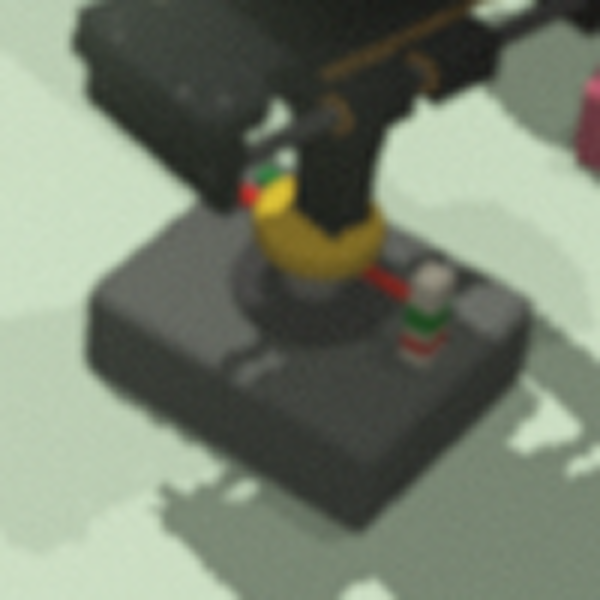

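At a tool height of 94.3 mm the pad is about 11.7 mm down. Depth, finger height and spring force all agree on that, and the pointer at (400,290) is at the upper edge of the green band. I'll press 3.3 mm more.

Request:
arm_command(rows=[{"fingers":0,"travel":[0,0,0.15],"roll":0},{"fingers":0,"travel":[0,0,0.33],"roll":0},{"fingers":0,"travel":[0,0,0.33],"roll":0},{"fingers":0,"travel":[0,0,0.33],"roll":0},{"fingers":0,"travel":[0,0,0.33],"roll":0}])

```text
time_s: 17.75
tcp_pos: [0.5387, 0.2872, 0.0912]
ee_rot: [[-0.537, -0.844, 0.001], [-0.844, 0.537, 0.0], [-0.001, -0.0, -1.0]]
wrist_force: [-3.0, 1.1, 7.2]
gripper_width: 0.005
```

```bash
python3 -c "
from h import *
go(.539,.286,.091,147.5)
n='scene'
im,d=capture(n);P=cloud(n,d);hsv=cv2.cvtColor(im,cv2.COLOR_RGB2HSV)
H,S=hsv[...,0].astype(int),hsv[...,1]
m=(H>21)&(H<36)&(S>150)&(d>0)&(np.hypot(P[...,0]-.539,P[...,1]-.286)<.03)
print('pad',m.sum(),np.percentile(P[m][:,2],[50,80,95]).round(4))
x,y,z=P[...,0],P[...,1],P[...,2]
for l,a,b in [('orange',4,18),('green',40,80),('blue',100,130)]:
    mm=(d>0)&(H>=a)&(H<=b)&(S>120)&(x>.3)&(x<.72)&(y<.12)&(y>-.45)&(z>.076)
    k,lab,st,_=cv2.connectedComponentsWithStats(mm.astype('uint8'))
    for i in range(1,k):
        if st[i,4]>20: print(l,st[i,4],np.median(P[lab==i],0).round(3),P[lab==i][:,2].max().round(3))
a=cv2.resize(im[215:315,310:410],None,fx=4,fy=4,interpolation=2);b=cv2.resize(im[140:300,90:290],(500,400),interpolation=2)
save('p2',cv2.resize(np.hstack([a,b]),(800,356)))
go(.539,.286,.091,147.5)"
```

```text
t 17.75 tcp [0.5387 0.2872 0.0912] yaw 147.52 F [-3.   1.1  7.2] g 0.005 | travel cm [ 0.09 -0.09  0.02] roll 0.02
pad 181 [0.0794 0.0807 0.0821]
orange 104 [ 0.545 -0.338  0.146] 0.154
orange 112 [ 0.598 -0.255  0.146] 0.152
green 46 [0.567 0.029 0.085] 0.088
blue 46 [ 0.53 -0.27  0.15] 0.152
blue 95 [ 0.615 -0.323  0.148] 0.153
t 17.8 tcp [0.5388 0.2872 0.0912] yaw 147.52 F [-3.6  0.9  7. ] g 0.007 | travel cm [ 0.09 -0.08  0.02] roll 0.02
```

View pics/p2.png

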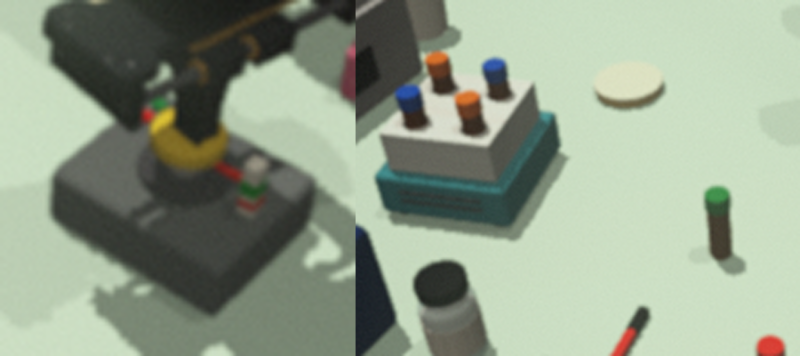

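The left half shows the pointer at (240,182) on the green band. The right half shows both orange vials fully seated beside the blue ones, with the green vial untouched at (717,200). Handing in while still holding the pad.

```bash
python3 -c "
from station import *
print(finish_job())"
```

```text
the job is handed in; nothing more can be done
None
```

Both orange-capped vials are in the two empty bores, and the arm is still holding the yellow run pad about 15 mm down. I handed the job in at about 17.8 s; it reports no verdict.

- **Vials:** each went in with hardly any force, 2.3 N at most at the wrist. The wrist camera then read both cap tops at about 149 mm, level with the blue ones and against the 150 mm expected. The final scene picture shows both upright and seated.
- **Run pad:** I pressed the grey one, not the pink or purple look-alikes. The fingertips are at 80 mm, which means about 15 mm of travel. The camera depth on the pad agrees. In the picture the red pointer stands at the green band.
- **Small disagreements:** the wrist force is 7.0–7.2 N against 7.5 N expected, which would mean 13–14 mm of travel, still inside the band. There is also a sideways load of about 3 N on the fingers.
- **Other things:** the green and blue vials measured where they were at the start. The dishes, marker and bottles were not measured again. The arm never went low near them, and those in the last picture looked undisturbed.

No check failed.

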